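# Lay a phone housing down with the ratchet tilt board and pile it

## Task

Take the aluminium phone housing that stands on edge in the wooden rack, stand its long edge, centred, on the ledge of the propped tilt board so that it leans back flat on the board, and let go of it. Then lift the board by its tongue up through its notches and past the top, until the pawl flips clear, and lower it gently until it lies flat with the housing still lying on its seat. Last, take the housing again across its width and lay it flat and squarely, edges flush, on the pile of two like housings; leave the pile, the board lying flat and everything else where they are.

Things in the scene. Friction and masses are not known exactly. Their poses are not given: they have to be found in the camera images.
- stand: The tilt board's fixed plywood foot, 205 x 195 x 10 mm, that carries the hinge between two aluminium cheeks (y = +-92 mm, 62 mm high). Origin on the table straight below the hinge axis. Its y axis is parallel to the hinge; its +y end is the one nearer the robot. The board stretches from the hinge towards the stand's -x; z up.
- hinge (a point): Middle of the board's hinge axis, 52 mm above the table, straight over the origin of the stand; axes as the stand's. The hinge axis is its y.
- board (a joint): Angle of the board (rad): 0 flat, growing as its free edge is lifted; stop at 1.47. A ratchet wheel lets it rise freely (under 10 N at the tongue) and keeps it from falling at 0.23, 0.45, 0.68 and 0.91 (notches); it starts in the 0.45 or 0.68 one. At about 1.34 to 1.38 the wheel has pushed the pawl over; then the board falls freely unless carried. Near flat it flips the pawl back.
- pawl (a joint): Angle of the pawl (rad): -0.05 to 0.15 while it rides on the ratchet wheel, pushed outwards as the board rises above 0.91, 1.08 when flipped clear (board free to come down). A 50 mm steel arm low at the side away from the robot, pivot at x = -64 mm, y = -104 mm of the stand.
- opening (a point): On the board's mid-plane, 75 mm from the hinge axis, y = 0; axes as seat. The board is two plywood wings 8 mm thick at |y| 32 to 85 mm, reaching from the hinge 115 mm out. Between them (|y| < 32 mm) it is open, but for a cross bar 42 to 57 mm from the hinge axis and the 10 mm hinge rod: fingers can reach behind and around a housing there.
- seat (a point): On the board: where the centre of the housing lies when it rests on the ledge, against the wings, centred: 70 mm from the hinge axis along the board, 8.5 mm off the board's mid-plane (in which the hinge axis lies). x along the board towards the hinge (its lower end), y along the hinge, z square off the board's upper face.
- ledge (a point): On the board: middle of the ledge, at the board's upper face, 40 mm from the hinge axis and 4 mm off the mid-plane; axes as seat. The ledge is two plywood tabs at y = +-52 mm, each 20 mm wide, rising 18 mm off the face; their sides towards the free edge, on which the housing's long edge stands, are square to it.
- tongue (a point): On the board: where to hold its tongue, a flat plywood tab 24 mm wide (y), 10 mm thick, out of the free edge of the wing nearer the robot, 115 to 165 mm from the hinge axis, at y = +70 mm. The point is on the mid-plane, 148 mm from the hinge axis. Held across its width it can turn between the fingers as the board swings. Free on both sides; 52 mm above the table when flat. Axes as seat.
- rack: Fixed dark wooden rack, foot 70 x 160 x 8 mm with four cheeks 30 mm high at its ends (|y| 51 to 73 mm) that hold the housing in an 11 mm slot along its y; middle free for fingers. Origin on the table below its centre.
- housing: The housing to be moved: a flat aluminium phone housing 140 x 60 x 9 mm, about 120 g. Origin: middle of the long edge it stands on in the rack (8 mm above the table). x through its thickness (9 mm), y along its 140 mm length, z up its 60 mm width.
- housing_mid (a point): Centre of that housing, 30 mm above its origin; axes as housing.
- pile_top: Upper one of two like housings lying in a pile on a cork mat 4 mm thick. Origin: centre of its underside (13 mm above the table). x along its 60 mm width, y along its 140 mm length, z up through its 9 mm thickness.
- pile_low: Lower housing of the pile, same size and axes, underside 4 mm above the table.
- pile_mid (a point): Centre of the upper face of the pile, 22 mm above the table; axes as pile_top.
- saucer: White ceramic saucer, 140 mm across, 20 mm high; leave alone. Origin: centre of its underside.
- screwdriver: Steel precision screwdriver, 150 mm long; leave alone. Origin: its underside, middle; x along it.
- pick: Green plastic pry pick, 110 mm long; leave alone. Origin: its underside; x along it.
- battery: Loose flat phone battery, 60 x 90 x 6 mm, black; leave alone. Origin: centre of its underside.
- jar: Closed clear plastic screw-top jar, 72 mm across, 90 mm high; leave alone. Origin: centre of its underside.
Things that resemble listed ones, but are neither listed nor needed, are in the scene too. Leave any blue or pink look-alike of the housing alone.

How it is judged (in metres and radians):
On the way, in this order (a step that is already met when the one before it is completed fails the run):
1. the housing stands on the ledge, leans on the propped board and is let go (x of housing_mid in the frame of seat between -0.008 and 0.008 m and y of housing_mid in the frame of seat between -0.02 and 0.02 m and z of housing_mid in the frame of seat between -0.006 and 0.006 m and angle between the x axis of housing and the z axis of seat, either way round below 0.12 rad and contact force between the fingers and housing below 0.1 N and value of joint board above 0.4 rad), for 0.3 s.
2. the board is lifted past the top and the pawl is flipped clear, the housing still on it (value of joint pawl above 0.9 rad and value of joint board above 1.2 rad and distance between housing_mid and seat below 0.03 m), for 0.1 s.
3. the board is down flat with the housing still on it (value of joint board below 0.04 rad and distance between housing_mid and seat below 0.03 m), for 0.3 s.
At the end, for the whole second after the job is handed in: The housing rests flat on the pile: centre within 6 mm of the pile's, length within 0.08 rad of it, tilt under 0.06 rad, height within 2 mm; the two lower housings within 6 mm of one another, the lowest moved under 20 mm; the board flat within 0.04 rad (horizontal distance between housing_mid and pile_mid below 0.006 m and z of housing_mid in the frame of pile_top between 0.0115 and 0.0155 m and angle between the y axis of housing and the y axis of pile_top, either way round below 0.08 rad and angle between the x axis of housing and the z axis of pile_top, either way round below 0.06 rad and horizontal distance between pile_top and pile_low below 0.006 m and distance of pile_low from where it was at the start of the episode below 0.02 m and value of joint board below 0.04 rad and linear speed of housing below 0.01 m/s); the robot touches nothing.
It fails at once if the board slams down flat (faster than 2.5 rad/s in its last 0.25 rad) (velocity of joint board below -2.5 rad/s and value of joint board below 0.25 rad).
It fails at once if the saucer, screwdriver, pry pick, battery or jar is moved by more than 30 mm (distance of any of saucer, screwdriver, pick, battery, jar from where it was at the start of the episode above 0.03 m).
It also fails if it takes over 69 s, if anything falls off the work surface, if the arm or the gripper's body presses on something with over 40 N, if the wrist force passes 120 N, or if a joint passes its speed limit or range.

## Robot

A 7-joint arm with a two-finger parallel gripper is mounted at the origin on the work surface. World frame = base frame: x ahead of the robot, y to its left, z up, the work surface at z = 0. Lengths are in mm, angles in rad, forces in N, time in s.
With the tool pointing down it reaches from about 350 to 900 mm from the base axis. Payload 8.1 kg.
Tool frame: the origin (TCP) lies at the very end of the fingers, on their centre line; the grasp point (between the pads) lies 19 mm behind it; z points along the fingers, y is the line along which they close (so a half turn about z gives the same grasp; the last joint's range is limited). The gripper opens to 92 mm and grips with 3 to 60 N. Pads are 19 mm wide; open, the fingers measure 130 mm over their backs; the gripper's body (75 mm by 190 mm) begins 47 mm behind the grasp point.
Start: joints at [1.176, 0.434, 0.025, 1.573, -0.012, 1.134, -0.075], TCP at [179.774, -598.601, 226.742] pointing down, gripper open.
Joint ranges: [-2.62, 2.62], [-0.44, 2.09], [-1.27, 1.32], [0.08, 2.57], [-1.32, 4.46], [0.12, 2], [-2.74, 2.74]. Speed limits (rad/s): [2.22, 2.22, 3.01, 3.01, 3.14, 3.14, 3.14].

## Interface

Orientations are given as a unit quaternion [w, x, y, z].
In Python, from station import sensors, optics, manip gives the robot as it stands. The module is installed in compiled form; this text tells all that it offers.
- The arm moves only by the shell command python3 -m crank 'ROWS' [FORCE]. ROWS is JSON, one flat list of numbers, 5 for each row, row after row: the opening, from 0 (shut) to 1 (fully open), then the shift along the tool's x, y, z in units of 50 mm (1.0 is 50 mm), then the turn about the tool's z in units of 6 degrees (1.0 is 6 degrees). In form: [fingers, dx, dy, dz, yaw, fingers, dx, dy, dz, yaw, ...]. A call has 1 to 10 rows; each row shifts and turns the commanded pose from where the row before left it, along the tool's axes as they then stand; what a row does not reach is not made up. A row lasts 1/10 s, in which the tool goes at most 50 mm and 8.59 degrees, less where a joint would pass 70% of its speed; a pose out of reach is approached as far as the arm can. A call is refused whole if a number of a shift passes 1 or a number of a turn 1, either way. A call with a gripper value outside its range is refused whole. The fingers move at their own pace and stop on an object; FORCE is the grip in N (left out, the last holds). Time passes only in rows, so rows that do not move let the fingers close. It gives the time, the measured TCP pose, the force, the opening and the grip force at its end, in the units of the state.
- sensors.read_state(): the state, without advancing time (a new reading comes with each control period).
- optics.get_image(name): name is "scene" or "top"; returns a dict with "color" (480x640x3 uint8, red, green, blue), "fx", "fy", "cx", "cy" (pixels), "pose" (4x4, takes a point from camera to world coordinates). Camera axes: x right, y down, z forward; pixel columns grow to the right and rows downward; lengths in mm; the calibration is good to about 2 mm. A picture is of the moment at which its call begins. There is no depth.
- manip.hand_in(): hands the job in; it is judged then, once.
The state is a dict: "time_s": time; "q": joint angles; "joint_velocities": joint speeds; "joint_torque": joint torques, N m; "eef_pos": TCP position; "tcp_rot": TCP orientation; "force": force on the tool from outside, world axes, zero at the start; "wrist_torque": the same for the moment, N m; "finger_gap": finger opening in mm; "gripper_force": force on a finger pad.
Only numpy, scipy, OpenCV 4.12 (cv2) and the standard library are available. Lean on these libraries where they do the work, as an engineer would, in place of code of your own. Each camera call takes 0.05 s, during which the arm holds its last target. There are 200 camera calls.

## Working session

There is one attempt and no reset: what is moved stays moved. The work goes in short steps, Python scripts to look and compute and a shell command to move; the robot and the scene stay as the last step left them, time stands still between calls to the robot, and variables do not carry over. Pictures are saved under pics/ and viewed, at most 10 in all, crops included, and the job is handed in when it is done.

```bash
mkdir -p pics; python3 - <<'E'
from station import sensors, optics
import cv2
print(sensors.read_state())
for n in("scene","top"):
    d=optics.get_image(n); cv2.imwrite(f"pics/{n}0.png",d["color"][:,:,::-1]); print(n,d["fx"],d["fy"],d["cx"],d["cy"],d["pose"].round(4).tolist() if hasattr(d["pose"],"round") else d["pose"])
E
```

```text
{'time_s': 0.0, 'q': array([ 1.17637487,  0.43521184,  0.02497373,  1.57412532, -0.01161733,
        1.13397652, -0.07512345]), 'joint_velocities': array([ 0.00135217,  0.0009257 ,  0.00023946, -0.00059728,  0.00118046,
       -0.00136078,  0.00159661]), 'joint_torque': array([-1.02647733e-03, -6.67851448e+01,  9.84785222e-01, -3.14460862e+01,
       -6.04940462e-02,  4.30192868e-02,  1.76843860e-04]), 'eef_pos': array([ 179.61039226, -598.09276877,  225.94097165]), 'tcp_rot': array([-7.67724539e-04,  9.89380979e-01,  1.45343241e-01, -1.77289263e-04]), 'force': array([0.0120822 , 0.19504372, 0.28538529]), 'wrist_torque': array([-0.01463319, -0.02536443, -0.01090087]), 'gripper_force': 0.0, 'finger_gap': 91.79117400438585}
scene 563.9220957384802 563.9220957384802 318.1272553270693 238.72170425782863 [[0.8804, 0.3086, -0.36, 1142.6683], [0.4741, -0.5565, 0.6823, -1066.5043], [0.0103, -0.7714, -0.6362, 1016.8831], [0.0, 0.0, 0.0, 1.0]]
top 567.9939324424731 567.9939324424731 309.5840790321502 235.45931290600646 [[0.0253, -0.9845, 0.1734, 394.9688], [-0.9994, -0.0287, -0.0174, -52.7343], [0.0221, -0.1728, -0.9847, 1271.2351], [0.0, 0.0, 0.0, 1.0]]
```

View pics/scene0.png

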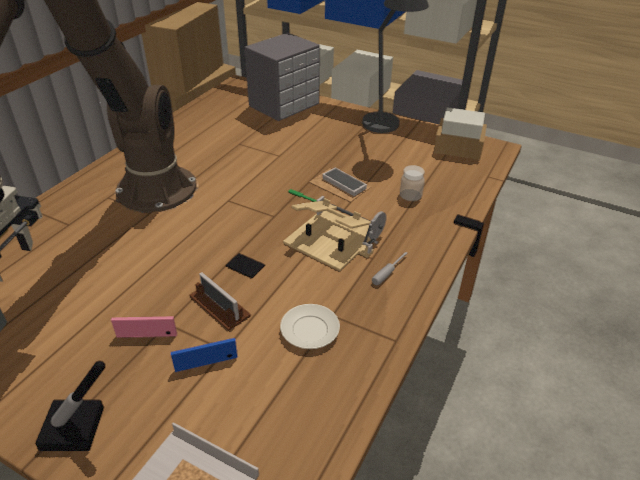

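View pics/top0.png

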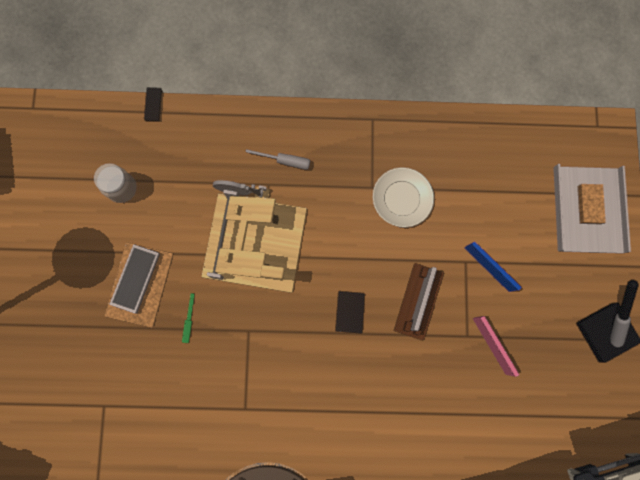

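The top view shows the stand at about (255,243), the pile at (135,280) and the rack at (420,300). The board hinge is on the left and its pawl at the top. I'll enlarge these for measuring.

```bash
python3 - <<'E'
import cv2,numpy as np
t=cv2.imread("pics/top0.png"); s=cv2.imread("pics/scene0.png")
def tile(im,x,y,w,h,k):
    c=cv2.resize(im[y:y+h,x:x+w],None,fx=k,fy=k,interpolation=cv2.INTER_CUBIC)
    for i in range(0,w,10):
        cv2.line(c,(i*k,0),(i*k,6 if (x+i)%50 else 14),(0,0,255),1)
        if (x+i)%20==0: cv2.putText(c,str(x+i),(i*k,22),0,.35,(0,0,255),1)
    for i in range(0,h,10):
        cv2.line(c,(0,i*k),(6,i*k),(0,0,255),1)
        if (y+i)%20==0: cv2.putText(c,str(y+i),(8,i*k+4),0,.35,(0,0,255),1)
    return c
a=np.hstack([tile(t,190,170,130,130,6)])[:600]
cv2.imwrite("pics/a.png",tile(t,195,175,120,120,5))
cv2.imwrite("pics/b.png",tile(s,280,180,115,90,6))
cv2.imwrite("pics/c.png",np.hstack([tile(t,100,235,80,100,5),tile(t,385,250,70,100,5)]))
E
```

```text
(no output)
```

View pics/a.png

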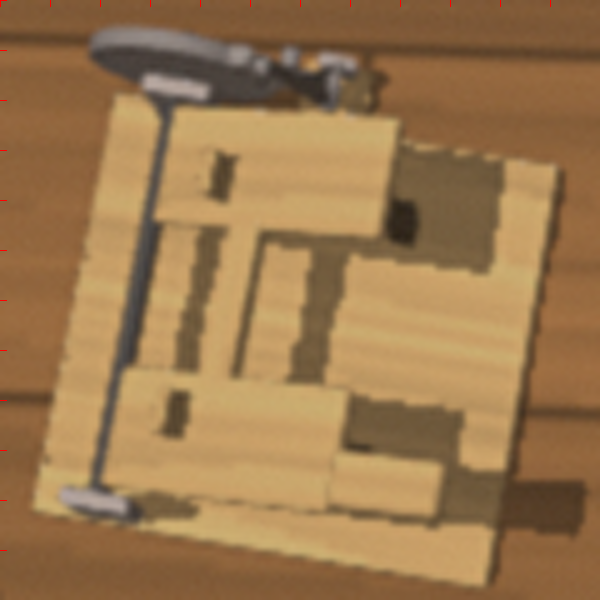

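View pics/b.png

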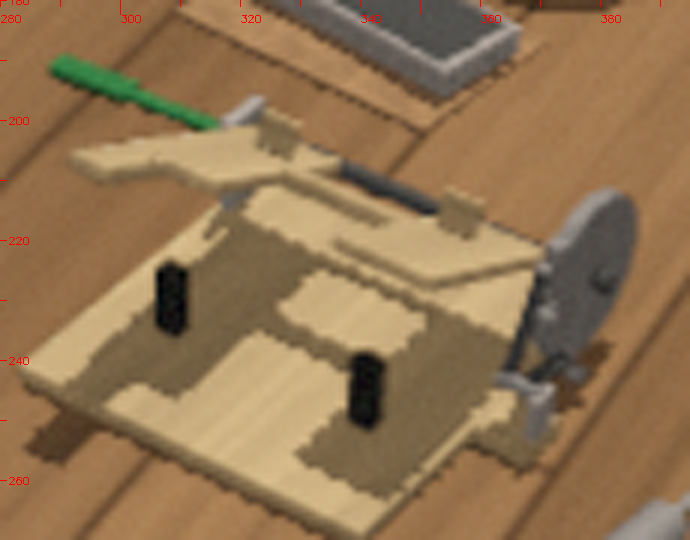

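View pics/c.png

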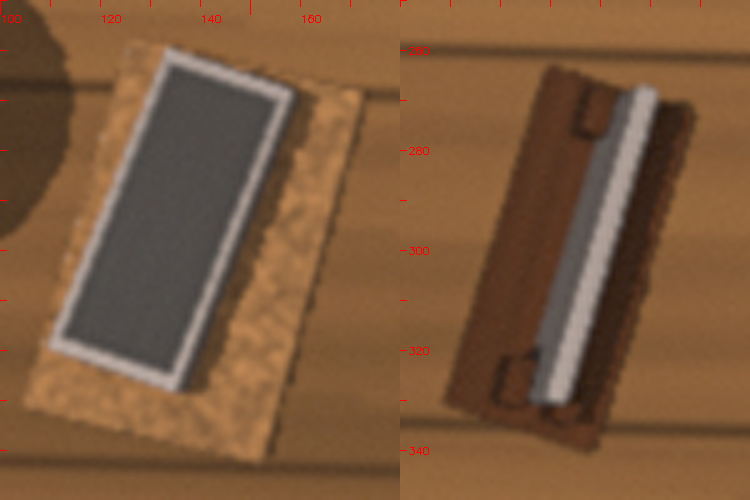

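Pile corners in the top view are about (133,244), (159,253), (136,312) and (110,304). The housing's top strip runs from (434,267) to (417,331). The wing, tongue and foot corners are legible in both views, so I'll fit poses from them.

```bash
cat > cam.py <<'E'
import numpy as np
K={'s':(563.922,318.127,238.722),'t':(567.994,309.584,235.459)}
P={'s':np.array([[0.8804,0.3086,-0.36,1142.6683],[0.4741,-0.5565,0.6823,-1066.5043],[0.0103,-0.7714,-0.6362,1016.8831]]),
't':np.array([[0.0253,-0.9845,0.1734,394.9688],[-0.9994,-0.0287,-0.0174,-52.7343],[0.0221,-0.1728,-0.9847,1271.2351]])}
def proj(c,p):
    q=P[c][:,:3].T@(np.asarray(p)-P[c][:,3]); f,cx,cy=K[c]; return np.array([f*q[0]/q[2]+cx,f*q[1]/q[2]+cy])
def ray(c,uv,z):
    f,cx,cy=K[c]; d=P[c][:,:3]@np.array([(uv[0]-cx)/f,(uv[1]-cy)/f,1]); o=P[c][:,3]; return o+d*(z-o[2])/d[2]
E
cat > fit.py <<'E'
from cam import *
from scipy.optimize import least_squares
def bp(u,y,n,th): return np.array([-u*np.cos(th)+n*np.sin(th),y,52+u*np.sin(th)+n*np.cos(th)])
T=lambda x,y:((x+.5)/5-.5+195,(y+.5)/5-.5+175)
S=lambda x,y:((x+.5)/6-.5+280,(y+.5)/6-.5+180)
B=[('t',T(400,120),115,-85,4),('t',T(383,237),115,-32,4),('t',T(348,390),115,32,4),('t',T(326,508),115,85,4),('t',T(443,460),165,58,5),('t',T(438,517),165,82,5),
('s',S(335,238),115,-32,4),('s',S(432,277),115,-85,4),('s',S(215,186),115,32,4),('s',S(72,155),165,82,5)]
F=[('t',T(115,93),1,-1),('t',T(560,165),-1,-1),('t',T(490,585),-1,1),('t',T(33,512),1,1),('s',S(22,376),-1,1),('s',S(362,533),-1,-1)]
def W(v,p):
    c,s=np.cos(v[2]),np.sin(v[2]); return np.array([v[0]+c*p[0]-s*p[1],v[1]+s*p[0]+c*p[1],p[2]])
def res(v):
    r=[proj(c,W(v,bp(u,y,n,v[3])))-uv for c,uv,u,y,n in B]
    r+=[proj(c,W(v,(v[4]+sx*102.5,sy*97.5,10)))-uv for c,uv,sx,sy in F]
    return np.ravel(r)
for th in(.45,.68):
    q=least_squares(res,[500,100,1.57,th,-40],x_scale=[10,10,.1,.1,10],loss='soft_l1')
    print(q.x.round(3),q.cost); 
print(res(q.x).reshape(-1,2).round(1).tolist())
PT=lambda x,y:((x+.5)/5-.5+100,(y+.5)/5-.5+235)
RT=lambda x,y:((x+.5)/5-.5+385,(y+.5)/5-.5+250)
c=np.array([ray('t',PT(*p),22) for p in[(168,48),(297,92),(182,390),(50,347)]])
print('pile',c.mean(0),c.round(1).tolist(),[np.linalg.norm(c[i]-c[i-1]).round(1) for i in range(4)])
d=(c[0]+c[1]-c[2]-c[3])/2; print('pile long dir',np.arctan2(d[1],d[0]))
a,b=ray('t',RT(245,87),68),ray('t',RT(160,404),68)
print('hous',(a+b)/2,np.linalg.norm(a-b),np.arctan2(*(a-b)[1::-1]))
E
python3 fit.py
```

```text
[ 6.08698e+02  1.17085e+02  1.43500e+00  4.16000e-01 -6.97340e+01] 4.58730597180868
[ 6.08698e+02  1.17085e+02  1.43500e+00  4.16000e-01 -6.97340e+01] 4.587305971808598
[[-0.2, -0.6], [-1.1, 0.3], [0.6, -0.5], [0.5, 1.0], [0.8, 0.1], [-0.2, 0.4], [0.2, -0.3], [0.6, 0.5], [0.8, -0.3], [-0.4, -0.1], [0.2, -0.5], [0.1, -0.4], [-0.1, 0.4], [0.1, -0.0], [-0.7, -2.1], [0.2, -0.1]]
pile [508.86681764 305.95404066  22.        ] [[583.9, 314.8, 22.0], [565.9, 256.7, 22.0], [434.3, 297.0, 22.0], [451.3, 355.3, 22.0]] [np.float64(138.7), np.float64(60.8), np.float64(137.7), np.float64(60.8)]
pile long dir -0.29686904047818047
hous [ 478.62717244 -322.41394347   68.        ] 140.00531365092283 -0.2714343220806476
```

```bash
cat > go.py <<'E'
# usage: go.py x y z h  -> remaining yaw units, then shift units along the tool axes at heading h; prints state
import sys,numpy as np
from station import sensors
s=sensors.read_state(); w,x,y,z=s['tcp_rot']; h=2*np.arctan2(y,x); h=(h+np.pi)%(2*np.pi)-np.pi
p=s['eef_pos']; print('t',round(s['time_s'],1),'p',p.round(1),'h',round(h,4),'gap',round(s['finger_gap'],1),'gf',round(s['gripper_force'],1),'F',s['force'].round(1),'q',s['q'].round(2))
if len(sys.argv)>4:
    X,Y,Z,H=map(float,sys.argv[1:5]); d=np.array([X,Y,Z])-p; c,n=np.cos(H),np.sin(H)
    print('yaw',round(np.degrees(h-H)/6,2),'shift',(np.array([d[0]*c+d[1]*n,d[0]*n-d[1]*c,-d[2]])/50).round(3))
E
python3 -m crank '[1,0,0,0,0.6, 1,0,0,0,0.6, 1,0,0,0,0.6, 1,0,0,0,0.6, 1,0,0,0,0.6, 1,0,0,0,0.6, 1,0,0,0,0.6, 1,0,0,0,0.6, 1,0,0,0,0.6, 1,0.1,-0.2,0,0]' 20
python3 -m crank '[1,0.25,-0.4,0,0, 1,0.25,-0.4,0,0, 1,0.25,-0.4,0,0, 1,0.25,-0.4,0,0, 1,0.25,-0.4,0,0, 1,0.25,-0.4,0,0, 1,0.25,-0.4,0,0, 1,0.25,-0.4,0,0, 1,0.25,-0.4,0,0, 1,0.25,-0.4,0,0]'
python3 -m crank '[1,0.25,-0.4,0,0, 1,0.25,-0.4,0.1,0, 1,0.25,-0.4,0.2,0, 1,0.25,-0.4,0.3,0, 1,0.25,-0.4,0.4,0, 1,0.2,-0.4,0.4,0, 1,0.1,-0.2,0.2,0, 1,0,0,0,0, 1,0,0,0,0]'
python3 go.py 478.6 -322.4 37 -0.271
```

```text
time_s: 1.1
eef_pos: [186.0, -590.7, 226.2]
tcp_rot: [0.0, 0.99, -0.138, -0.001]
force: [1.0, 0.3, -0.1]
finger_gap: 92.0
gripper_force: 0.0
time_s: 2.1
eef_pos: [362.6, -429.8, 226.6]
tcp_rot: [-0.0, 0.991, -0.135, -0.0]
force: [-0.2, -0.5, 0.1]
finger_gap: 91.6
gripper_force: 0.0
time_s: 3.0
eef_pos: [471.0, -328.0, 147.2]
tcp_rot: [0.0, 0.991, -0.136, -0.0]
force: [0.7, -0.8, 0.6]
finger_gap: 91.7
gripper_force: 0.0
t 3.0 p [ 471.  -328.   147.2] h -0.2734 gap 91.7 gf 0.0 F [ 0.7 -0.8  0.6] q [ 0.5   0.43  0.02  1.8  -0.01  0.91 -1.32]
yaw -0.02 shift [ 0.116 -0.149  2.204]
```

```bash
python3 -m crank '[1,0.116,-0.149,0.2,0, 1,0,0,0.4,0, 1,0,0,0.4,0, 1,0,0,0.4,0, 1,0,0,0.4,0, 1,0,0,0.4,0, 1,0,0,0,0, 1,0,0,0,0]' >/dev/null
python3 go.py 478.6 -322.4 37 -0.271
python3 - <<'E'
from station import optics
import cv2
a=optics.get_image("top")["color"][:,:,::-1][245:345,380:480]; b=optics.get_image("scene")["color"][:,:,::-1][250:350,170:270]
import numpy as np
cv2.imwrite("pics/d.png",cv2.resize(np.hstack([a,b]),None,fx=4,fy=4,interpolation=cv2.INTER_CUBIC))
E
```

```text
t 3.8 p [ 479.1 -322.2   37. ] h -0.2745 gap 91.9 gf 0.0 F [-0.2  0.3  0. ] q [ 0.49  0.58  0.01  1.88 -0.01  0.68 -1.34]
yaw -0.03 shift [-0.008  0.006  0.001]
```

View pics/d.png

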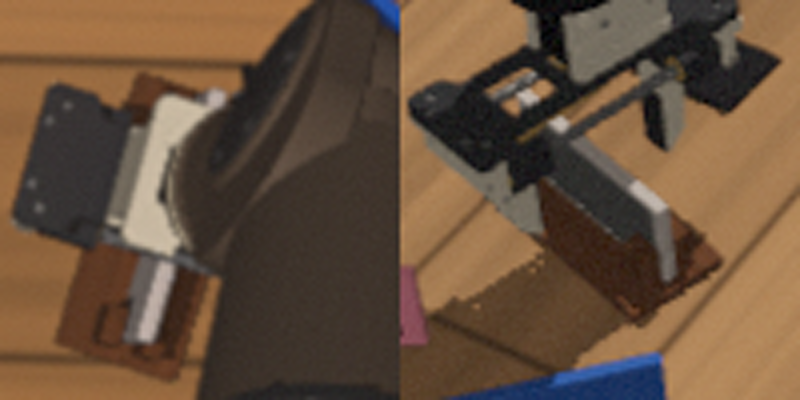

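The fingers straddle the housing's middle, about (160,190) in the left tile and (610,160) in the right. Next: close and lift.

```bash
python3 -m crank '[0,0,0,0,0, 0,0,0,0,0, 0,0,0,0,0, 0,0,0,0,0, 0,0,0,0,0, 0,0,0,0,0, 0,0,0,0,0, 0,0,0,0,0]' 25
python3 -m crank '[0,0,0,-0.1,0, 0,0,0,-0.2,0, 0,0,0,-0.3,0, 0,0,0,-0.5,0, 0,0,0,-0.6,0, 0,0,0,-0.6,0, 0,0,0,-0.6,0, 0,0,0,-0.4,0, 0,0,0,0,0]' >/dev/null
# target: above the board
python3 go.py 600 70 205 -0.136
```

```text
time_s: 4.7
eef_pos: [479.1, -321.8, 36.7]
tcp_rot: [0.0, 0.991, -0.136, -0.0]
force: [-0.3, -0.4, 0.4]
finger_gap: 32.5
gripper_force: 0.0
t 5.6 p [ 480.6 -322.7  205.6] h -0.2739 gap 8.2 gf 25.0 F [ 1.  -1.8 -1.1] q [ 0.48  0.37  0.02  1.72 -0.01  1.04 -1.34]
yaw -1.32 shift [ 1.302 -8.105  0.011]
```

```bash
python3 - <<'E'
from station import optics
import cv2
a=optics.get_image("top")["color"][:,:,::-1][220:340,360:500]; b=optics.get_image("scene")["color"][:,:,::-1][180:330,150:290]
import numpy as np
a=cv2.resize(a,(420,450));b=cv2.resize(b,(370,450),interpolation=cv2.INTER_CUBIC)
cv2.imwrite("pics/e.png",np.hstack([a,b]))
E
```

```text
(no output)
```

View pics/e.png

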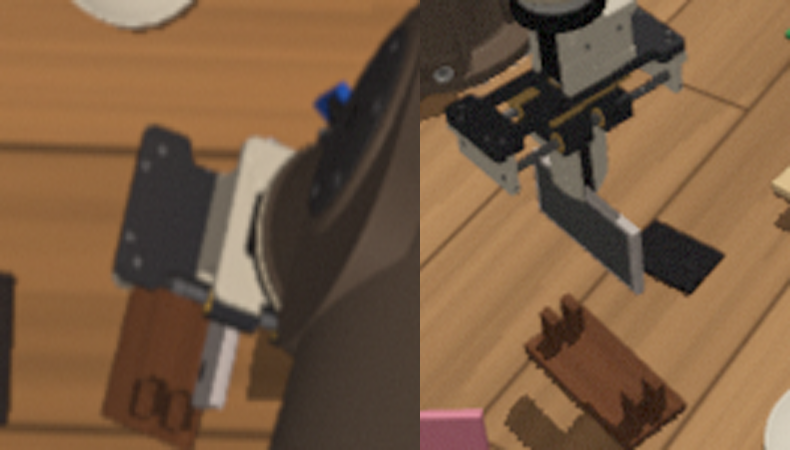

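The housing is held between the fingers, with its near end corner at about (640,228)–(640,292). I'll work out its bottom height from that.

```bash
python3 - <<'E'
from cam import *
h=-.274
L=np.array([np.cos(h),np.sin(h)]);Tn=np.array([np.sin(h),-np.cos(h)])
c=np.array([480.6,-322.7])
for t in(4.5,-4.5):
  e=c+70*L+t*Tn
  for z in (150,160,170,180,190,200,220,230,240):
    u=proj('s',(*e,z)); print(t,z,u.round(1),'tile',(420+(u[0]-150)*370/140).round(),((u[1]-180)*3).round())
E
```

```text
4.5 150 [232.1 276.3] tile 637.0 289.0
4.5 160 [231.7 273. ] tile 636.0 279.0
4.5 170 [231.3 269.7] tile 635.0 269.0
4.5 180 [230.9 266.4] tile 634.0 259.0
4.5 190 [230.5 263. ] tile 633.0 249.0
4.5 200 [230.1 259.5] tile 632.0 239.0
4.5 220 [229.2 252.6] tile 629.0 218.0
4.5 230 [228.8 249.1] tile 628.0 207.0
4.5 240 [228.4 245.5] tile 627.0 196.0
-4.5 150 [235.2 274.3] tile 645.0 283.0
-4.5 160 [234.8 271.1] tile 644.0 273.0
-4.5 170 [234.4 267.8] tile 643.0 263.0
-4.5 180 [234.1 264.4] tile 642.0 253.0
-4.5 190 [233.7 261. ] tile 641.0 243.0
-4.5 200 [233.3 257.6] tile 640.0 233.0
-4.5 220 [232.5 250.7] tile 638.0 212.0
-4.5 230 [232.1 247.1] tile 637.0 201.0
-4.5 240 [231.7 243.6] tile 636.0 191.0
```

The grip closed late, leaving only about 3 mm of pad on the housing. I'll set it back in the slot and regrip deeper.

```bash
python3 go.py 479.1 -321.9 65 -0.2735
python3 -m crank '[0,0,0,0.3,0, 0,0,0,0.5,0, 0,0,0,0.5,0, 0,0,0,0.5,0, 0,0,0,0.4,0, 0,0,0,0.2,0, 0,0,0,0,0, 0,0,0,0,0]' >/dev/null
python3 go.py 479.1 -321.9 65 -0.2735
```

```text
t 5.7 p [ 479.  -321.7  202. ] h -0.2737 gap 8.1 gf 25.0 F [-0.1 -0.3 -0.7] q [ 0.48  0.38  0.02  1.73 -0.01  1.04 -1.34]
yaw -0.0 shift [0.004 0.003 2.74 ]
t 6.5 p [ 478.1 -321.4   80.7] h -0.274 gap 8.3 gf 25.0 F [-0.5  0.8  0.2] q [ 0.49  0.52  0.01  1.85 -0.01  0.78 -1.34]
yaw -0.0 shift [0.022 0.005 0.314]
```

```bash
python3 -m crank '[0,0.015,0,0.1,0, 0,0,0,0.1,0, 0,0,0,0.06,0, 0,0,0,0.06,0, 0,0,0,0,0]' 
python3 go.py
python3 -m crank '[0,0,0,0.05,0, 0,0,0,0.04,0, 0,0,0,0,0]'
```

```text
time_s: 7.0
eef_pos: [483.1, -323.2, 69.4]
tcp_rot: [0.001, 0.991, -0.136, 0.004]
force: [-3.0, 3.1, 29.9]
finger_gap: 8.5
gripper_force: 25.1
t 7.0 p [ 483.1 -323.2   69.4] h -0.2736 gap 8.5 gf 25.1 F [-3.   3.1 29.9] q [ 0.49  0.53  0.01  1.86 -0.01  0.74 -1.34]
time_s: 7.3
eef_pos: [484.0, -323.0, 65.2]
tcp_rot: [0.001, 0.991, -0.136, 0.004]
force: [-1.8, 3.0, 33.1]
finger_gap: 9.2
gripper_force: 25.1
```

```bash
cat > prof.py <<'E'
import sys
from cam import *
from station import optics,sensors
import cv2
x,y,h,z0,z1=map(float,sys.argv[1:6])
im=optics.get_image("scene")["color"]
L=np.array([np.cos(h),np.sin(h)])
for s in(66,72):
  print(s,[(z,tuple(int(v) for v in cv2.getRectSubPix(im,(1,1),tuple(proj('s',(x+s*L[0],y+s*L[1],z)).tolist())).ravel())) for z in np.arange(z0,z1,4)])
E
python3 prof.py 480 -322 -0.274 0 112
```

```text
66 [(np.float64(0.0), (57, 34, 23)), (np.float64(4.0), (56, 34, 25)), (np.float64(8.0), (54, 32, 22)), (np.float64(12.0), (54, 32, 21)), (np.float64(16.0), (53, 32, 20)), (np.float64(20.0), (53, 32, 23)), (np.float64(24.0), (53, 34, 21)), (np.float64(28.0), (53, 32, 23)), (np.float64(32.0), (62, 46, 35)), (np.float64(36.0), (85, 74, 68)), (np.float64(40.0), (82, 76, 72)), (np.float64(44.0), (74, 71, 65)), (np.float64(48.0), (86, 80, 75)), (np.float64(52.0), (93, 86, 78)), (np.float64(56.0), (102, 95, 88)), (np.float64(60.0), (105, 96, 91)), (np.float64(64.0), (111, 103, 96)), (np.float64(68.0), (118, 110, 102)), (np.float64(72.0), (113, 105, 99)), (np.float64(76.0), (119, 110, 104)), (np.float64(80.0), (118, 109, 103)), (np.float64(84.0), (115, 108, 100)), (np.float64(88.0), (120, 111, 104)), (np.float64(92.0), (120, 111, 104)), (np.float64(96.0), (122, 112, 104)), (np.float64(100.0), (133, 121, 112)), (np.float64(104.0), (173, 155, 143)), (np.float64(108.0), (165, 136, 108))]
72 [(np.float64(0.0), (75, 47, 34)), (np.float64(4.0), (57, 34, 25)), (np.float64(8.0), (56, 34, 21)), (np.f
[... 194 characters left out ...]
7)), (np.float64(36.0), (82, 68, 58)), (np.float64(40.0), (106, 98, 90)), (np.float64(44.0), (113, 105, 99)), (np.float64(48.0), (115, 107, 99)), (np.float64(52.0), (119, 110, 102)), (np.float64(56.0), (115, 108, 100)), (np.float64(60.0), (117, 109, 102)), (np.float64(64.0), (120, 111, 105)), (np.float64(68.0), (121, 113, 105)), (np.float64(72.0), (119, 110, 103)), (np.float64(76.0), (121, 113, 106)), (np.float64(80.0), (125, 113, 103)), (np.float64(84.0), (129, 114, 103)), (np.float64(88.0), (131, 114, 102)), (np.float64(92.0), (135, 117, 100)), (np.float64(96.0), (144, 120, 100)), (np.float64(100.0), (149, 121, 97)), (np.float64(104.0), (147, 118, 90)), (np.float64(108.0), (152, 118, 89))]
```

The housing is sitting on the cheek tops and has slid deeper into the grip. I'll lift and look.

```bash
python3 -m crank '[0,0,0,-0.1,0, 0,0,0,-0.3,0, 0,0,0,-0.5,0, 0,0,0,-0.5,0, 0,0,0,-0.5,0, 0,0,0,-0.5,0, 0,0,0,-0.3,0, 0,0,0,0,0, 0,0,0,0,0]' >/dev/null
python3 go.py
python3 - <<'E'
from station import optics
import cv2
a=optics.get_image("top")["color"][:,:,::-1][250:350,380:480]; b=optics.get_image("scene")["color"][:,:,::-1][180:310,160:270]
import numpy as np
a=cv2.resize(a,(300,300));a=cv2.copyMakeBorder(a,0,285,0,0,0);b=cv2.resize(b,(495,585),interpolation=cv2.INTER_CUBIC)
cv2.imwrite("pics/f.png",np.hstack([a,b]))
E
```

```text
t 8.2 p [ 479.6 -321.7  195.5] h -0.2736 gap 8.8 gf 25.0 F [ 0.4  0.7 -1.8] q [ 0.48  0.39  0.02  1.73 -0.01  1.02 -1.34]
```

View pics/f.png

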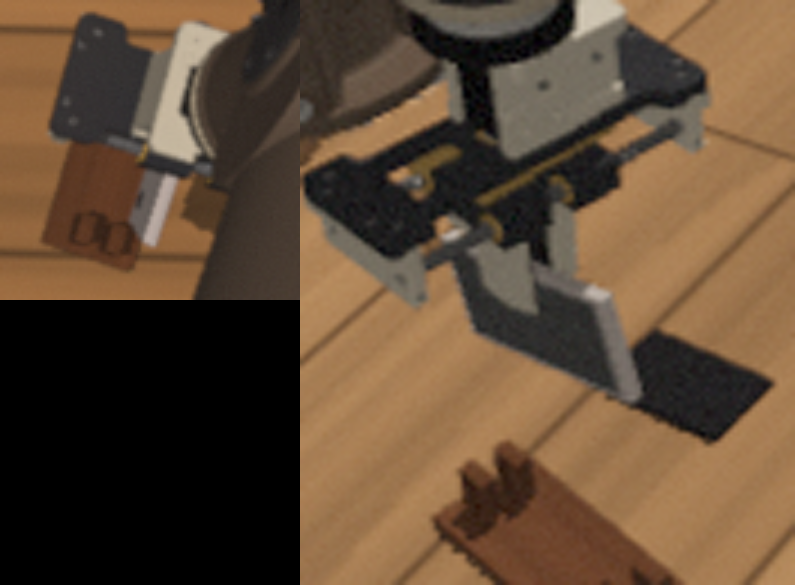

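The housing is now held deep but tilted about 13° in its own plane, near end up, with its bottom edge from (475,330) to (632,402) in the crop. I'll compute the geometry and pick a free table patch to level it.

```bash
python3 - <<'E'
from cam import *
h=-.2736;c=np.array([479.6,-321.7,0])
L=np.array([np.cos(h),np.sin(h),0]);N=np.array([np.sin(h),-np.cos(h),0])
f,cx,cy=K['s'];o=P['s'][:,3]
def hit(X,Y,t):
    u,v=160+(X-300)/4.5,180+Y/4.5; d=P['s'][:,:3]@np.array([(u-cx)/f,(v-cy)/f,1]); q=c+t*N
    k=N@(q-o)/(N@d); p=o+k*d; return ((p-c)@L).round(1),p[2].round(1)
print(hit(475,330,4.5),hit(632,402,4.5),'top',hit(595,298,4.5))
for uv in((380,370),(380,340),(350,385)): print(uv,ray('t',uv,0).round())
E
python3 go.py 350 -210 195 -0.2736
```

```text
(np.float64(-53.4), np.float64(141.3)) (np.float64(79.8), np.float64(176.2)) top (np.float64(59.3), np.float64(230.5))
(380, 370) [ 325. -237.    0.]
(380, 340) [ 389. -237.    0.]
(350, 385) [ 291. -171.    0.]
t 8.3 p [ 479.1 -321.5  194.8] h -0.2737 gap 9.0 gf 25.0 F [ 0.   0.6 -2.4] q [ 0.48  0.39  0.02  1.73 -0.01  1.02 -1.34]
yaw -0.0 shift [-3.089 -1.449 -0.004]
```

```bash
python3 -m crank '[0,-0.2,-0.08,0,0, 0,-0.4,-0.17,0,0, 0,-0.4,-0.17,0,0, 0,-0.4,-0.17,0,0, 0,-0.4,-0.17,0,0, 0,-0.4,-0.17,0,0, 0,-0.4,-0.17,0,0, 0,-0.36,-0.15,0.2,0, 0,-0.2,-0.08,0.3,0, 0,0,0,0.4,0]' 20 >/dev/null
python3 -m crank '[0,0,0,0.4,0, 0,0,0,0.4,0, 0,0,0,0.4,0, 0,0,0,0.3,0, 0,0,0,0.2,0, 0,0,0,0,0, 0,0,0,0,0]' >/dev/null
python3 go.py 345 -215 60 -0.2737
```

```text
t 10.1 p [ 345.5 -215.1   66.4] h -0.2738 gap 8.9 gf 20.0 F [ 0.1 -0.2 -1.9] q [ 0.44  0.33 -0.02  2.26  0.01  0.56 -1.43]
yaw -0.0 shift [-0.009  0.     0.128]
```

```bash
python3 -m crank '[0,0,0,0,0, 0,0,0,0.1,0, 0,0,0,0.1,0, 0,0,0,0.1,0, 0,0,0,0.05,0, 0,0,0,0,0]' 8
python3 -m crank '[0,0,0,0.05,0, 0,0,0,0.05,0, 0,0,0,0.05,0, 0,0,0,0,0]'
python3 -m crank '[0,0,0,0.04,0, 0,0,0,0.04,0, 0,0,0,0,0]'
python3 go.py
```

```text
time_s: 10.65
eef_pos: [345.4, -215.1, 48.3]
tcp_rot: [-0.0, 0.991, -0.136, -0.0]
force: [0.1, -0.4, -1.3]
finger_gap: 9.1
gripper_force: 8.0
time_s: 11.05
eef_pos: [345.3, -215.1, 40.9]
tcp_rot: [-0.0, 0.991, -0.136, -0.0]
force: [0.2, -0.3, -0.0]
finger_gap: 9.0
gripper_force: 8.0
time_s: 11.35
eef_pos: [345.8, -215.3, 37.3]
tcp_rot: [0.0, 0.991, -0.136, 0.0]
force: [2.0, -0.6, 2.6]
finger_gap: 8.9
gripper_force: 8.0
t 11.3 p [ 345.8 -215.3   37.3] h -0.2738 gap 8.9 gf 8.0 F [ 2.  -0.6  2.6] q [ 0.44  0.39 -0.02  2.28  0.02  0.47 -1.44]
```

```bash
python3 -m crank '[0,0,0,0.03,0, 0,0,0,0.03,0, 0,0,0,0.03,0, 0,0,0,0,0]'
python3 -m crank '[0,0,0,0.03,0, 0,0,0,0.03,0, 0,0,0,0,0]'
python3 - <<'E'
from station import optics
import cv2,numpy as np
b=optics.get_image("scene")["color"][:,:,::-1]
from cam import proj
u=proj('s',(345,-215,40)).astype(int); print(u)
c=b[u[1]-60:u[1]+50,u[0]-60:u[0]+70]; print(u-60)
cv2.imwrite("pics/g.png",cv2.resize(c,None,fx=5,fy=5,interpolation=cv2.INTER_CUBIC))
E
```

```text
time_s: 11.75
eef_pos: [346.2, -215.4, 33.0]
tcp_rot: [0.0, 0.991, -0.136, 0.001]
force: [0.5, 0.8, 6.0]
finger_gap: 9.2
gripper_force: 8.0
time_s: 12.05
eef_pos: [346.3, -215.4, 30.0]
tcp_rot: [0.0, 0.991, -0.136, 0.001]
force: [1.4, 0.6, 6.4]
finger_gap: 8.9
gripper_force: 8.0
[201 251]
[141 191]
```

View pics/g.png

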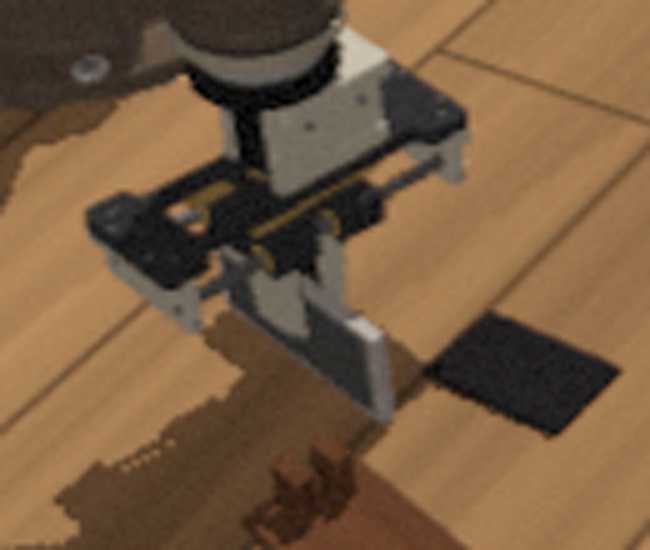

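The housing is now level on the table, with its near bottom corner at (383,420) in the crop and the TCP 30 mm above the bottom edge. Next I'll compute the offset and carry it to the board.

```bash
python3 - <<'E'
from cam import *
h=-.2738;c=np.array([346.2,-215.4,0]);L=np.array([np.cos(h),np.sin(h),0]);N=np.array([np.sin(h),-np.cos(h),0])
p=ray('s',(141+383/5-.4,191+420/5-.4),0)-c; print(p@L,p@N)
E
python3 -m crank '[0,0,0,0,0, 0,0,0,0,0, 0,0,0,-0.2,0, 0,0,0,-0.5,0, 0,0,0,-0.6,-0.3, 0,0,0,-0.6,-0.4, 0,0,0,-0.6,-0.4, 0,0,0,-0.6,-0.2, 0,0,0,-0.6,0, 0,0,0,-0.3,0]' 20 >/dev/null
python3 go.py 603.6 79.4 230 -0.136
```

```text
62.573918791711854 2.5009964337574346
t 13.1 p [ 345.6 -215.3  232.4] h -0.1379 gap 8.8 gf 20.0 F [-0.2  0.4 -2.4] q [ 0.47  0.07 -0.05  2.05  0.    1.01 -1.29]
yaw -0.02 shift [ 4.313 -6.54   0.047]
```

```bash
python3 -m crank '[0,0.15,-0.23,0,0, 0,0.32,-0.48,0,0, 0,0.32,-0.48,0,0, 0,0.32,-0.48,0,0, 0,0.32,-0.48,0,0, 0,0.32,-0.48,0,0, 0,0.32,-0.48,0,0, 0,0.32,-0.48,0,0, 0,0.32,-0.48,0,0, 0,0.32,-0.48,0,0]' >/dev/null
python3 -m crank '[0,0.32,-0.48,0,0, 0,0.32,-0.48,0,0, 0,0.32,-0.48,0,0, 0,0.25,-0.36,0,0, 0,0.15,-0.2,0,0, 0,0,0,0,0, 0,0,0,0,0]' >/dev/null
python3 go.py 607.6 78.9 125 -0.136
```

```text
t 14.8 p [607.2  78.  229.5] h -0.1382 gap 8.7 gf 20.0 F [-0.3 -0.8 -0.8] q [-0.06  0.43 -0.23  1.58  0.1   1.14 -2.02]
yaw -0.02 shift [ 0.005 -0.019  2.091]
```

```bash
python3 -m crank '[0,0,-0.02,0.2,0, 0,0,0,0.4,0, 0,0,0,0.5,0, 0,0,0,0.5,0, 0,0,0,0.3,0, 0,0,0,0.15,0, 0,0,0,0.05,0, 0,0,0,0,0, 0,0,0,0,0]' >/dev/null
python3 go.py 607.6 78.9 108 -0.136
python3 -m crank '[0,0,0,0.07,0, 0,0,0,0.07,0, 0,0,0,0.06,0, 0,0,0,0,0]' 12
python3 go.py 607.6 78.9 107 -0.136
```

```text
t 15.7 p [608.7  80.  125.6] h -0.1378 gap 9.2 gf 20.0 F [ 0.1  0.3 -1.7] q [-0.07  0.53 -0.22  1.7   0.14  0.93 -2.05]
yaw -0.02 shift [-0.018  0.025  0.352]
time_s: 16.1
eef_pos: [607.8, 80.0, 114.2]
tcp_rot: [0.0, 0.998, -0.069, -0.0]
force: [0.2, -0.1, -1.7]
finger_gap: 9.0
gripper_force: 12.0
t 16.1 p [607.8  80.  114.2] h -0.1376 gap 9.0 gf 12.0 F [ 0.2 -0.1 -1.7] q [-0.07  0.54 -0.22  1.72  0.14  0.9  -2.05]
yaw -0.02 shift [-0.001  0.022  0.143]
```

```bash
python3 -m crank '[0,0,0.02,0.05,0, 0,0,0,0.05,0, 0,0,0,0.03,0, 0,0,0,0,0]' 10
python3 -m crank '[0,0,0,0.03,0, 0,0,0,0.03,0, 0,0,0,0,0]'
python3 -m crank '[0,0,0,0.03,0, 0,0,0,0.02,0, 0,0,0,0,0]'
```

```text
time_s: 16.5
eef_pos: [608.0, 78.6, 108.1]
tcp_rot: [0.0, 0.998, -0.069, -0.0]
force: [-0.1, -2.1, -1.3]
finger_gap: 8.9
gripper_force: 10.0
time_s: 16.8
eef_pos: [608.3, 78.0, 105.9]
tcp_rot: [0.001, 0.998, -0.069, 0.0]
force: [-2.4, -5.1, 7.1]
finger_gap: 8.9
gripper_force: 10.0
time_s: 17.1
eef_pos: [608.9, 77.9, 104.1]
tcp_rot: [0.001, 0.998, -0.069, 0.001]
force: [-1.9, -4.6, 12.1]
finger_gap: 9.2
gripper_force: 10.0
```

Contact is made. Now I'll open slowly while drawing it back, so that it tips towards the board.

```bash
python3 -m crank '[0.13,0,0.02,-0.03,0, 0.14,0,0.03,0,0, 0.15,0,0.03,0,0, 0.16,0,0.04,0,0, 0.18,0,0.04,0,0, 0.2,0,0.04,0,0, 0.21,0,0.04,0,0, 0.22,0,0.04,0,0, 0.22,0,0.04,0,0, 0.22,0,0,0,0]' 10
python3 prof.py 607 79 -0.136 0 1 >/dev/null
python3 -m crank '[0.25,0,0,0.03,0, 0.3,0,0,0.03,0, 0.35,0,0,0.03,0, 0.4,0,0,0.03,0, 0.45,0,0,0.03,0, 0.5,0,0,0.03,0, 0.55,0,0,0.03,0, 0.6,0,0,0.03,0, 0.65,0,0,0.03,0, 0.7,0,0,0.03,0]'
python3 -m crank '[0.75,0,0,0,0, 0.8,0,0,0,0, 0.85,0,0,0,0, 0.9,0,0,0,0, 0.95,0,0,0,0, 1,0,0,0,0, 1,0,0,0,0]'
python3 go.py
python3 - <<'E'
from station import optics
import cv2
cv2.imwrite("pics/h0.png",optics.get_image("scene")["color"][:,:,::-1])
E
```

```text
time_s: 18.1
eef_pos: [605.8, 63.1, 104.2]
tcp_rot: [-0.0, 0.998, -0.069, 0.0]
force: [0.4, 0.9, -0.4]
finger_gap: 20.2
gripper_force: 0.7
time_s: 19.15
eef_pos: [605.8, 63.2, 89.1]
tcp_rot: [0.0, 0.998, -0.069, -0.0]
force: [-0.3, -0.0, -0.5]
finger_gap: 63.0
gripper_force: 0.2
time_s: 19.85
eef_pos: [605.9, 63.3, 89.3]
tcp_rot: [0.0, 0.998, -0.069, 0.0]
force: [0.5, -0.1, -1.4]
finger_gap: 91.5
gripper_force: 0.0
t 19.9 p [605.9  63.3  89.3] h -0.1375 gap 91.5 gf 0.0 F [ 0.5 -0.1 -1.4] q [-0.04  0.56 -0.21  1.75  0.15  0.85 -2.04]
```

```bash
python3 -m crank '[1,0,0,-0.1,0, 1,0,0,-0.2,0, 1,0,0,-0.4,0, 1,0,0,-0.6,0, 1,0,0,-0.6,0, 1,0,0,-0.6,-0.5, 1,0,0,-0.3,-1, 1,0,0,0,-1, 1,0,0,0,-1, 1,0,0,0,-1]' >/dev/null
python3 -m crank '[1,0,0,0,-1, 1,0,0,0,-1, 1,0,0,0,-1, 1,0,0,0,-1, 1,0,0,0,-1, 1,0,0,0,-1, 1,0,0,0,-1, 1,0,0,0,-1, 1,0,0,0,-1, 1,0,0,0,-1]' >/dev/null
python3 -m crank '[1,0,0,0,-0.5, 1,0,0,0,0, 1,0,0,0,0]' >/dev/null
python3 go.py 521.3 -5.5 180 1.435
```

```text
t 22.2 p [605.9  63.1 229.8] h 1.4312 gap 91.6 gf 0.0 F [ 0.5 -0.  -0.5] q [ 0.2   0.47 -0.58  1.57  0.28  1.18 -0.57]
yaw -0.04 shift [-1.589 -1.491  0.997]
```

```bash
python3 -m crank '[1,-0.2,-0.19,0,0, 1,-0.4,-0.4,0,0, 1,-0.4,-0.4,0,0, 1,-0.4,-0.4,0,0, 1,-0.19,-0.1,0,0, 1,0,0,0,0, 1,0,0,0,0]' >/dev/null
python3 go.py 521.3 -5.5 180 1.435
python3 - <<'E'
from station import optics
import cv2,numpy as np
b=optics.get_image("scene")["color"][:,:,::-1]; a=optics.get_image("top")["color"][:,:,::-1]
cv2.imwrite("pics/h.png",np.hstack([cv2.resize(a[175:295,195:315],(400,400)),cv2.resize(b[160:280,280:400],(400,400),interpolation=cv2.INTER_CUBIC)]))
E
```

```text
t 22.9 p [521.8  -5.1 229.6] h 1.4325 gap 91.5 gf 0.0 F [0.3 0.4 0.5] q [ 0.38  0.33 -0.61  1.78  0.21  1.09 -0.44]
yaw -0.02 shift [-0.01  -0.009  0.992]
```

View pics/h.png

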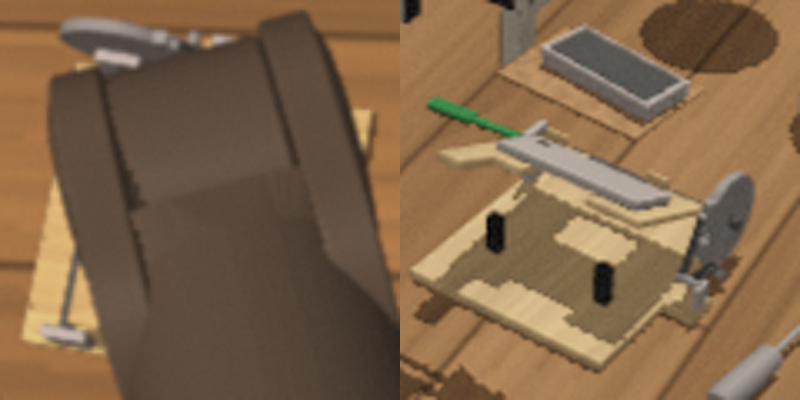

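The housing leans flat on the board, with its upper edge from (498,145) to (668,200) in the right tile. I'll check the numbers against the seat.

```bash
cat > chk.py <<'E'
from fit import *
v=[608.7,117.1,1.435]
for th in(.416,.45):
  for u,y,n in((100,70,4),(100,70,13),(100,-70,4),(100,-70,13),(40,70,13),(165,82,5)):
    q=proj('s',W(v,bp(u,y,n,th))); print(th,(u,y,n),'tile',400+(q[0]-280)*3.333,(q[1]-160)*3.333)
E
python3 chk.py | grep tile
```

```text
0.416 (100, 70, 4) tile 493.44258977387506 149.14002570195467
0.416 (100, 70, 13) tile 496.0654488745867 139.0264185967529
0.416 (100, -70, 4) tile 633.9995270113996 211.33807835007607
0.416 (100, -70, 13) tile 637.0106405556029 200.92213213785112
0.416 (40, 70, 13) tile 534.5249032588047 132.01978678877848
0.416 (165, 82, 5) tile 437.40650349467927 151.13299166915908
0.45 (100, 70, 4) tile 494.5595976271853 145.303195817988
0.45 (100, 70, 13) tile 497.38695495832263 135.14570536143015
0.45 (100, -70, 4) tile 635.2531016804711 207.3797763145678
0.45 (100, -70, 13) tile 638.4536729472218 196.90708673725254
0.45 (40, 70, 13) tile 535.2069724666417 130.48996168575127
0.45 (165, 82, 5) tile 439.2130584163427 144.6023664844073
```

```bash
python3 -m crank '[0.6,0,0,0.3,0, 0.6,0,0,0.5,0, 0.6,0,0,0.5,0, 0.6,0,0,0.5,0, 0.6,0,0,0.4,0, 0.6,0,0,0.25,0, 0.6,0,0,0.15,0, 0.6,0,0,0,0, 0.6,0,0,0,0]' 30 
python3 go.py 521.3 -5.5 97 1.435
python3 -m crank '[0,0,0,0,0, 0,0,0,0,0, 0,0,0,0,0, 0,0,0,0,0, 0,0,0,0,0, 0,0,0,0,0]' 30
python3 go.py
```

```text
time_s: 23.9
eef_pos: [521.7, -5.0, 99.8]
tcp_rot: [0.0, 0.754, 0.657, 0.0]
force: [-0.6, -0.4, -0.9]
finger_gap: 54.9
gripper_force: 0.0
t 23.9 p [521.7  -5.   99.8] h 1.4335 gap 54.9 gf 0.0 F [-0.6 -0.4 -0.9] q [ 0.32  0.48 -0.55  1.94  0.34  0.82 -0.55]
yaw -0.01 shift [-0.011 -0.007  0.056]
time_s: 24.5
eef_pos: [521.8, -5.4, 99.5]
tcp_rot: [0.0, 0.754, 0.657, 0.0]
force: [2.7, -1.2, 0.5]
finger_gap: 23.7
gripper_force: 30.0
t 24.5 p [521.8  -5.4  99.5] h 1.433 gap 23.7 gf 30.0 F [ 2.7 -1.2  0.5] q [ 0.32  0.48 -0.55  1.94  0.34  0.82 -0.55]
```

```bash
python3 -m crank '[0,0.03,0,-0.06,0, 0,0.04,0,-0.07,0, 0,0.074,0,-0.128,0, 0,0.08,0,-0.124,0, 0,0.087,0,-0.12,0, 0,0.092,0,-0.116,0, 0,0.098,0,-0.111,0, 0,0.104,0,-0.106,0, 0,0.05,0,-0.05,0, 0,0,0,0,0]' 30
python3 go.py
python3 - <<'E'
import numpy as np
from station import sensors
p=sensors.read_state()['eef_pos']+[0,0,19]; d=p-[608.7,117.1,52]; x=d@[.1354,.9908,0]; print(x,d[2],np.hypot(x,d[2]),np.arctan2(d[2],-x), d@[-.9908,.1354,0])
E
```

```text
time_s: 25.5
eef_pos: [526.4, 27.3, 143.9]
tcp_rot: [0.001, 0.754, 0.657, 0.001]
force: [5.2, -1.4, -2.8]
finger_gap: 23.3
gripper_force: 30.0
t 25.5 p [526.4  27.3 143.9] h 1.4334 gap 23.3 gf 30.0 F [ 5.2 -1.4 -2.8] q [ 0.28  0.43 -0.58  1.88  0.29  0.91 -0.57]
-100.16979802329206 110.94982049562998 149.47859747816622 0.8364150629643838 69.41106089869845
```

```bash
python3 -m crank '[0,0.05,0,-0.05,0, 0,0.114,0,-0.095,0, 0,0.118,0,-0.089,0, 0,0.122,0,-0.083,0, 0,0.126,0,-0.077,0, 0,0.13,0,-0.07,0, 0,0.134,0,-0.064,0, 0,0.137,0,-0.057,0, 0,0.07,0,-0.03,0, 0,0,0,0,0]'
cat > ang.py <<'E'
import numpy as np
from station import sensors
s=sensors.read_state();p=s['eef_pos']+[0,0,19]; d=p-[608.7,117.1,52]; x=d@[.1354,.9908,0]; print('t',s['time_s'],'x',x.round(1),'z',d[2].round(1),'r',np.hypot(x,d[2]).round(1),'th',np.arctan2(d[2],-x).round(3),'y', (d@[-.9908,.1354,0]).round(1),'F',s['force'].round(1),'gap',round(s['finger_gap'],1))
E
python3 ang.py
```

```text
time_s: 26.5
eef_pos: [533.3, 76.4, 174.5]
tcp_rot: [0.001, 0.754, 0.657, 0.0]
force: [6.1, -2.8, -2.0]
finger_gap: 23.5
gripper_force: 30.0
t 26.5 x -50.5 z 141.5 r 150.3 th 1.228 y 69.2 F [ 6.1 -2.8 -2. ] gap 23.5
```

```bash
python3 -m crank '[0,0.08,0,-0.028,0, 0,0.1,0,-0.03,0, 0,0.1,0,-0.026,0, 0,0.1,0,-0.022,0, 0,0.1,0,-0.018,0, 0,0.07,0,-0.01,0, 0,0,0,0,0, 0,0,0,0,0]'
python3 ang.py
python3 - <<'E'
# pawl: gray level patch around the pawl pivot, before/after, in the top view
from station import optics
import cv2
from fit import W,proj
import numpy as np
a=cv2.imread("pics/top0.png");b=optics.get_image("scene")["color"][:,:,::-1]; s=cv2.imread("pics/scene0.png")
cv2.imwrite("pics/s2.png",b)
q=proj('s',W([608.7,117.1,1.435],(-64,-104,25)));print(q)
x,y=map(int,q); d=cv2.absdiff(b,s).sum(2)[y-20:y+20,x-25:x+25]; print('changed px near pawl',(d>60).sum())
g=lambda i:cv2.cvtColor(i,cv2.COLOR_BGR2GRAY)[y-20:y+20:2,x-25:x+25:2]
for r,t in zip(g(s),g(b)): print(''.join(' .:-=+*#%@'[v//26] for v in r),'|',''.join(' .:-=+*#%@'[v//26] for v in t))
E
```

```text
time_s: 27.3
eef_pos: [537.1, 103.1, 181.5]
tcp_rot: [0.001, 0.754, 0.657, 0.0]
force: [4.2, -2.6, 2.1]
finger_gap: 23.5
gripper_force: 30.0
t 27.3 x -23.5 z 148.5 r 150.3 th 1.413 y 69.1 F [ 4.2 -2.6  2.1] gap 23.5
[ 6.08698e+02  1.17085e+02  1.43500e+00  4.16000e-01 -6.97340e+01] 4.58730597180868
[ 6.08698e+02  1.17085e+02  1.43500e+00  4.16000e-01 -6.97340e+01] 4.587305971808598
[[-0.2, -0.6], [-1.1, 0.3], [0.6, -0.5], [0.5, 1.0], [0.8, 0.1], [-0.2, 0.4], [0.2, -0.3], [0.6, 0.5], [0.8, -0.3], [-0.4, -0.1], [0.2, -0.5], [0.1, -0.4], [-0.1, 0.4], [0.1, -0.0], [-0.7, -2.1], [0.2, -0.1]]
pile [508.86681764 305.95404066  22.        ] [[583.9, 314.8, 22.0], [565.9, 256.7, 22.0], [434.3, 297.0, 22.0], [451.3, 355.3, 22.0]] [np.float64(138.7), np.float64(60.8), np.float64(137.7), np.float64(60.8)]
pile long dir -0.29686904047818047
hous [ 478.62717244 -322.41394347   68.        ] 140.00531365092283 -0.2714343220806476
[364.57680168 243.80926633]
changed px near pawl 461
+==********#*+==--:-::-== | ###########**+-:==-:---==
=**==*#**+===+*--:--:-:== | =#######***###*+=---:--==
+-=+*==-=+**
[... 259 characters left out ...]
****===--=--::----::-==- | ===-======::-=+::-----+=-
..-====------.--:.:::-=-- | ..:=======-.:=-::-:::-+-=
  .===-------.-:.:---==-= |  ..========-.-::::::-+=-=
  .=------==-==.::::==-== |   .=========:=+:::::+=-==
  .=--=---=+*+-=+::==-=== | . .=========-+-=+::++-===
  :----=-==***-=-::---=== |   :=========#*=+-::-=-===
  :=======***==-====-==== | . -=======-+#==-=++=-====
-.-=====-*+=-=---==-===== | -.+##====-=====-===-=====
-====---*=--=----=--===== | =+#####=---==-=--+-======
-=====-*-=-:----==-====== | =######*-:::-=--==-======
====--*--===-:--=-======= | #####**=:---=---=-=======
==---+--========--======= | #####*--==-=+===-========
=---=-=======+==-=======- | #****-=+=:=++++=-========
```

```bash
python3 -m crank '[0,0.05,0,-0.01,0, 0,0.05,0,-0.005,0, 0,0,0,0,0, 0,0,0,0,0]' >/dev/null
python3 ang.py
python3 -m crank '[0,-0.05,0,0.005,0, 0,-0.1,0,0.016,0, 0,-0.144,0,0.036,0, 0,-0.142,0,0.043,0, 0,-0.139,0,0.05,0, 0,-0.137,0,0.057,0, 0,-0.134,0,0.064,0, 0,-0.13,0,0.07,0, 0,-0.06,0,0.035,0, 0,0,0,0,0]' >/dev/null
python3 ang.py
```

```text
t 27.75 x -18.8 z 149.1 r 150.3 th 1.446 y 69.0 F [ 4.6 -2.8  2.7] gap 23.8
t 28.75 x -70.8 z 130.3 r 148.3 th 1.073 y 69.3 F [ 3.9 -2.7  5.2] gap 23.6
```

```bash
python3 -m crank '[0,-0.08,0,0.045,0, 0,-0.122,0,0.083,0, 0,-0.118,0,0.089,0, 0,-0.114,0,0.095,0, 0,-0.109,0,0.1,0, 0,-0.05,0,0.05,0, 0,0,0,0,0]' >/dev/null
python3 ang.py
```

```text
t 29.45 x -100.6 z 106.7 r 146.7 th 0.815 y 69.5 F [ 5.2 -3.   3.6] gap 23.7
```

```bash
python3 -m crank '[0,-0.1,0,0.085,0, 0,-0.098,0,0.09,0, 0,-0.094,0,0.1,0, 0,-0.09,0,0.105,0, 0,-0.085,0,0.11,0, 0,-0.08,0,0.115,0, 0,-0.07,0,0.118,0, 0,-0.05,0,0.1,0, 0,0,0,0,0]' >/dev/null
python3 ang.py
```

```text
t 30.35 x -131.4 z 65.0 r 146.6 th 0.46 y 69.6 F [ 6.8  3.1 -2.3] gap 24.2
```

```bash
python3 -m crank '[0,-0.055,0,0.11,0, 0,-0.055,0,0.125,0, 0,-0.05,0,0.13,0, 0,-0.043,0,0.13,0, 0,-0.037,0,0.13,0, 0,-0.03,0,0.13,0, 0,-0.022,0,0.13,0, 0,-0.016,0,0.12,0, 0,-0.01,0,0.11,0, 0,0,0,0,0]' >/dev/null
python3 ang.py
python3 -m crank '[0,-0.003,0,0.08,0, 0,0,0,0.05,0, 0,0,0,0.02,0, 0,0,0,0,0]' >/dev/null
python3 ang.py
```

```text
t 31.35 x -146.4 z 9.4 r 146.7 th 0.064 y 69.6 F [ 7.2  5.1 -0.5] gap 23.7
t 31.75 x -146.6 z 4.9 r 146.7 th 0.034 y 69.4 F [-5.3  2.5 36.2] gap 23.5
```

Contact at about 36 N shows the board is down. I'll release and rise.

```bash
python3 -m crank '[0,0,0,-0.05,0, 0.3,0,0,0,0, 0.4,0,0,0,0, 0.5,0,0,0,0, 0.5,0,0,0,0]' >/dev/null
python3 ang.py
python3 -m crank '[0.5,0,0,-0.2,0, 0.5,0,0,-0.5,0, 0.5,0,0,-0.6,0, 0.5,0,0,-0.6,0, 0.5,0,0,-0.6,0, 0.5,0,0,-0.5,0, 0.5,0,0,-0.2,0, 0.5,0,0,0,0]' >/dev/null
python3 go.py 599.2 47.7 190 -0.136
python3 - <<'E'
from station import optics
import cv2,numpy as np
b=optics.get_image("scene")["color"]; cv2.imwrite("pics/s3.png",b[:,:,::-1])
from cam import proj
v=[608.7,117.1,1.435]; c,s=np.cos(1.435),np.sin(1.435)
Wd=lambda x,y,z:(v[0]+c*x-s*y,v[1]+s*x+c*y,z)
for n,pts in {'hous top':[(-95,y,65) for y in(-65,-40,0,40,65)],'before end':[(-72,y,65) for y in(-80,-75,75,80)],'wing+tongue':[(-108,-60,56),(-108,50,56),(-125,70,57),(-160,70,57),(-175,70,57)]}.items():
    print(n,[tuple(int(k) for k in cv2.getRectSubPix(b,(1,1),tuple(proj('s',Wd(*p)).tolist())).ravel()) for p in pts])
E
```

```text
t 32.25 x -149.2 z 4.3 r 149.2 th 0.029 y 71.1 F [0.3 0.  0.5] gap 44.4
t 33.0 p [519.6 -20.7 199.3] h 1.433 gap 46.0 gf 0.0 F [ 0.6 -0.9 -0.9] q [ 0.4   0.36 -0.6   1.83  0.24  1.02 -0.43]
yaw 14.98 shift [ 1.391 -1.571  0.185]
hous top [(186, 175, 167), (184, 173, 164), (186, 174, 166), (187, 176, 166), (194, 181, 169)]
before end [(204, 176, 130), (113, 101, 86), (193, 165, 119), (158, 119, 77)]
wing+tongue [(188, 160, 117), (185, 157, 113), (208, 179, 133), (208, 179, 132), (132, 105, 72)]
```

```bash
cat > rect.py <<'E'
import cv2,numpy as np,sys
from cam import *
def rect(b,x,y,z,lo,cam='s',hi=256):
    b=b.astype(int); m=((b[...,0]-b[...,2]<35)&(b[...,0]>lo)&(b[...,0]<hi)).astype(np.uint8)
    m=cv2.morphologyEx(m,cv2.MORPH_CLOSE,np.ones((3,3)))
    n,l=cv2.connectedComponents(m,connectivity=4); u=proj(cam,(x,y,z)).round().astype(int)
    k=l[u[1],u[0]]; v,h=np.nonzero(l==k)
    p=np.array([ray(cam,(a,c),z)[:2] for a,c in zip(h,v)],np.float32)
    return k,cv2.minAreaRect(p),p.mean(0)
if __name__=='__main__':
    s3=cv2.imread('pics/s3.png')[:,:,::-1]
    for lo in(150,165): print(rect(s3,599,48,65,lo))
    s0=cv2.imread('pics/scene0.png')[:,:,::-1]; t0=cv2.imread('pics/top0.png')[:,:,::-1]
    for c,im in(('s',s0),('t',t0)):
        for lo,hi in((40,90),(40,256)): print(c,rect(im,509,306,22,lo,c,hi))
E
python3 rect.py
```

```text
(np.int32(60), ((600.6595458984375, 43.07159423828125), (58.71269607543945, 137.27720642089844), 82.10441589355469), array([601.565  ,  42.37212], dtype=float32))
(np.int32(24), ((600.619873046875, 43.68489074707031), (57.596527099609375, 137.1321563720703), 82.24458312988281), array([602.177   ,  42.295753], dtype=float32))
s (np.int32(130), ((509.69012451171875, 304.0906982421875), (43.89133071899414, 119.14479064941406), 72.84315490722656), array([510.99277, 303.31583], dtype=float32))
s (np.int32(108), ((514.9697875976562, 292.5095520019531), (77.44590759277344, 153.4168243408203), 73.110595703125), array([516.17163, 291.65854], dtype=float32))
t (np.int32(30), ((508.83917236328125, 307.79473876953125), (47.58123779296875, 123.86326599121094), 72.69642639160156), array([508.3823 , 308.01532], dtype=float32))
t (np.int32(11), ((508.7873229980469, 304.53070068359375), (63.72800827026367, 140.15997314453125), 72.73526763916016), array([507.91702, 305.1095 ], dtype=float32))
```

```bash
python3 -m crank '[0.85,0,0,0,-1, 0.85,0,0,0,-1, 0.85,0,0,0,-1, 0.85,0,0,0,-1, 0.85,0,0,0,-1, 0.85,0,0,0,-1, 0.85,0,0,0,-1, 0.85,0,0,0,-1, 0.85,0,0,0,-1, 0.85,0,0,0,-1]' >/dev/null
python3 -m crank '[0.85,0,0,0,-1, 0.85,0,0,0,-1, 0.85,0,0,0,-1, 0.85,0,0,0,-1, 0.85,0,0,0,-1, 0.85,0,0,0,0, 0.85,0,0,0,0]' >/dev/null
python3 go.py 599.8 46.3 100 3.0055
```

```text
t 34.8 p [518.4 -20.7 196.8] h 3.001 gap 77.9 gf 0.0 F [-0.   0.3 -0.1] q [ 0.65  0.46 -0.97  1.81  0.43  1.09  0.96]
yaw -0.04 shift [-1.432  1.549  1.935]
```

```bash
python3 -m crank '[0.85,-0.13,0.15,0,-0.04, 0.85,-0.3,0.3,0,0, 0.85,-0.3,0.3,0.1,0, 0.85,-0.3,0.3,0.3,0, 0.85,-0.3,0.3,0.4,0, 0.85,-0.1,0.2,0.5,0, 0.85,0,0,0.4,0, 0.85,0,0,0.2,0, 0.85,0,0,0,0, 0.85,0,0,0,0]' >/dev/null
python3 go.py 599.8 46.3 54.5 3.0055
```

```text
t 35.8 p [600.6  46.7 103.5] h 3.0076 gap 77.8 gf 0.0 F [-1.  -1.   0.2] q [ 0.39  0.68 -0.85  1.72  0.59  1.02  0.77]
yaw 0.02 shift [ 0.014 -0.011  0.98 ]
```

```bash
python3 -m crank '[0.85,0.014,-0.01,0.2,0, 0.85,0,0,0.25,0, 0.85,0,0,0.2,0, 0.85,0,0,0.15,0, 0.85,0,0,0.1,0, 0.85,0,0,0.07,0, 0.85,0,0,0,0, 0.85,0,0,0,0]' >/dev/null
python3 go.py 599.8 46.3 54.5 3.0055
python3 -m crank '[0.65,0,0,0,0, 0.65,0,0,0,0, 0.65,0,0,0,0, 0.6,0,0,0,0, 0.6,0,0,0,0, 0.6,0,0,0,0, 0.6,0,0,0,0, 0.6,0,0,0,0]' 15
python3 go.py 599.8 46.3 54.5 3.0055
```

```text
t 36.6 p [599.6  46.3  54.6] h 3.0082 gap 78.3 gf 0.0 F [-0.4  0.1  0.9] q [ 0.36  0.73 -0.81  1.76  0.64  0.93  0.72]
yaw 0.03 shift [-0.004  0.001  0.002]
time_s: 37.4
eef_pos: [599.5, 45.8, 54.5]
tcp_rot: [0.0, 0.067, 0.998, -0.0]
force: [-0.9, -3.5, 4.7]
finger_gap: 59.6
gripper_force: 15.0
t 37.4 p [599.5  45.8  54.5] h 3.0079 gap 59.6 gf 15.0 F [-0.9 -3.5  4.7] q [ 0.36  0.73 -0.81  1.76  0.64  0.93  0.72]
yaw 0.02 shift [-0.004  0.011  0.   ]
```

```bash
python3 -m crank '[0.5,0,0,0,0, 0.5,0,0,0,0, 0.5,0,0,-0.05,0, 0.5,0,0,-0.1,0, 0.5,0,0,-0.2,0, 0.5,0,0,-0.4,0, 0.5,0,0,-0.4,0, 0.5,0,0,-0.4,0, 0.5,0,0,0,0, 0.5,0,0,0,0]' 30
python3 go.py 509 305.9 130 2.8416
python3 - <<'E'
from station import optics
import cv2
from rect import rect
b=optics.get_image("scene")["color"]; cv2.imwrite("pics/s4.png",b[:,:,::-1]); t=optics.get_image("top")["color"]; cv2.imwrite("pics/t4.png",t[:,:,::-1])
from cam import *
# flat-board check: colour along wing and tongue
print([tuple(b[tuple(proj('s',p).round().astype(int)[::-1])]) for p in((600-60,46+8,140),(600+60,46-8,140),(600-62,46+8,143))])
E
```

```text
time_s: 38.4
eef_pos: [599.6, 46.6, 132.4]
tcp_rot: [0.001, 0.066, 0.998, 0.0]
force: [-0.7, -0.1, -1.5]
finger_gap: 59.7
gripper_force: 30.0
t 38.4 p [599.6  46.6 132.4] h 3.0085 gap 59.7 gf 30.0 F [-0.7 -0.1 -1.5] q [ 0.4   0.65 -0.87  1.69  0.55  1.07  0.79]
yaw 1.59 shift [3.264 4.419 0.047]
[(np.uint8(121), np.uint8(114), np.uint8(100)), (np.uint8(188), np.uint8(178), np.uint8(168)), (np.uint8(122), np.uint8(113), np.uint8(100))]
```

```bash
python3 - <<'E'
import cv2,numpy as np
from cam import *
b=cv2.imread("pics/s4.png")[:,:,::-1]; t=cv2.imread("pics/t4.png")[:,:,::-1]
L=np.array([.9908,-.1355]);X=np.array([.1354,.9908]);c=np.array([599.6,46.6])
for cam,im,z in(('s',b,143),('t',t,143)):
  for o in(-22,0,20):
    for sg in(1,-1):
      print(cam,o,sg,[(s,*(int(k) for k in cv2.getRectSubPix(im,(1,1),tuple(proj(cam,(*(c+sg*s*L+o*X),z)).tolist())).ravel()[::2])) for s in range(58,82,2)])
E
```

```text
s -22 1 [(58, 185, 165), (60, 185, 166), (62, 185, 165), (64, 185, 165), (66, 185, 165), (68, 181, 162), (70, 159, 141), (72, 131, 111), (74, 125, 92), (76, 144, 88), (78, 167, 87), (80, 173, 89)]
s -22 -1 [(58, 131, 109), (60, 137, 115), (62, 135, 113), (64, 125, 104), (66, 126, 106), (68, 134, 113), (70, 129, 106), (72, 124, 102), (74, 122, 98), (76, 122, 95), (78, 122, 95), (80, 121, 95)]
s 0 1 [(58, 187, 167), (60, 187, 166), (62, 187, 166), (64, 188, 167), (66, 189, 168), (68, 184, 164), (70, 169, 149), (72, 130, 112), (74, 123, 92), (76, 140, 87), (78, 164, 88), (80, 174, 90)]
s 0 -1 [(58, 120, 99), (60, 121, 99), (62, 121, 99), (64, 119, 98), (66, 119, 98), (68, 121, 100), (70, 120, 99), (72, 121, 99), (74, 120, 99), (76, 120, 98), (78, 120, 98), (80, 120, 98)]
s 20 1 [(58, 187, 167), (60, 186, 167), (62, 187, 167), (64, 187, 167), (66, 189, 167), (68, 186, 165), (70, 164, 143), (72, 139, 113), (74, 144, 95), (76, 160, 89), (78, 173, 89), (80, 175, 90)]
s 20 -1 [(58, 29, 30), (60, 25, 26), (62, 24, 26), (64, 29, 30), (66, 30, 31), (68, 27, 29), (70, 26, 29), (72, 26, 27), (74,
[... 444 characters left out ...]
2, 91, 61), (64, 91, 60), (66, 90, 60), (68, 90, 60), (70, 90, 61), (72, 89, 60), (74, 87, 58), (76, 86, 58), (78, 85, 56), (80, 84, 56)]
t 0 -1 [(58, 89, 59), (60, 88, 58), (62, 85, 55), (64, 83, 55), (66, 81, 53), (68, 81, 57), (70, 101, 65), (72, 158, 85), (74, 208, 108), (76, 221, 115), (78, 221, 117), (80, 223, 119)]
t 20 1 [(58, 96, 64), (60, 96, 63), (62, 97, 65), (64, 96, 65), (66, 96, 64), (68, 95, 63), (70, 95, 64), (72, 93, 63), (74, 94, 63), (76, 93, 62), (78, 92, 61), (80, 91, 61)]
t 20 -1 [(58, 170, 147), (60, 203, 176), (62, 206, 179), (64, 206, 178), (66, 207, 180), (68, 204, 178), (70, 190, 156), (72, 188, 115), (74, 217, 112), (76, 220, 114), (78, 219, 116), (80, 222, 117)]
```

```bash
python3 -m crank '[0.5,0,0,0,0.4, 0.5,0,0,0,0.6, 0.5,0,0,0,0.5, 0.5,0.1,0.15,0,0.09, 0.5,0.25,0.34,0,0, 0.5,0.3,0.4,0,0, 0.5,0.3,0.4,0,0, 0.5,0.3,0.4,0,0, 0.5,0.3,0.4,0,0, 0.5,0.3,0.4,0,0]' >/dev/null
python3 -m crank '[0.5,0.3,0.4,0,0, 0.5,0.3,0.4,0,0, 0.5,0.3,0.4,0,0, 0.5,0.3,0.4,0,0, 0.5,0.25,0.34,0,0, 0.5,0.15,0.25,0,0, 0.5,0,0,0,0, 0.5,0,0,0,0]' >/dev/null
python3 go.py 509 305.9 50 2.8416
python3 - <<'E'
from station import optics
import cv2
for n in("scene","top"): cv2.imwrite(f"pics/{n}5.png",optics.get_image(n)["color"][:,:,::-1])
E
```

```text
t 40.3 p [503.8 320.1 131.4] h 2.8421 gap 59.6 gf 30.0 F [ 1.6 -0.3 -1.1] q [-0.11  0.63 -0.83  1.71  0.52  1.05  0.16]
yaw 0.01 shift [-0.184 -0.24   1.629]
```

```bash
python3 -m crank '[0.5,-0.09,-0.12,0.2,0, 0.5,-0.09,-0.12,0.4,0, 0.5,0,0,0.5,0, 0.5,0,0,0.4,0, 0.5,0,0,0.2,0, 0.5,0,0,0.15,0, 0.5,0,0,0,0, 0.5,0,0,0,0]' >/dev/null
python3 go.py 509.1 305.7 35 2.8416
python3 - <<'E'
from station import optics,sensors
import cv2,numpy as np
from cam import *
p=sensors.read_state()['eef_pos']; h=2.8416-np.pi
L=np.array([np.cos(h),np.sin(h)]);N=np.array([-L[1],L[0]])
def edge(im,c,z,dr,o,oth,lo,hi):
    s=np.arange(lo,hi,.5); g=[cv2.getRectSubPix(im,(1,1),tuple(proj('s',(*(c+k*dr+o*oth),z)).tolist())).ravel()[0] for k in s]
    g=np.array(g,float); g=np.convolve(g,np.ones(3)/3,'valid'); i=np.abs(np.diff(g)).argsort()[::-1][:1]; return s[i+1][0], g.round().astype(int)[::3].tolist()
s0=cv2.imread("pics/scene0.png")[:,:,::-1]; im=optics.get_image("scene")["color"]; cv2.imwrite("pics/s6.png",im[:,:,::-1])
for nm,I,c,z in(("pile0",s0,np.array([509.1,305.7]),22),("held",im,p[:2],p[2]+10.5)):
    print(nm,'end',[edge(I,c,z,L,o,N,58,80) for o in(-20,0,20)])
    print(nm,'side',[edge(I,c,z,-N,o,L,22,40) for o in(-55,30,50)])
E
```

```text
t 41.2 p [509.1 306.8  39.9] h 2.8415 gap 59.6 gf 30.0 F [-0.7  0.6 -1.3] q [-0.13  0.73 -0.75  1.79  0.63  0.88  0.09]
yaw -0.0 shift [-0.006 -0.02   0.099]
pile0 end [(np.float64(62.5), [86, 92, 101, 123, 146, 163, 169, 167, 153, 133, 116, 107, 105, 104]), (np.float64(64.0), [85, 89, 100, 117, 139, 155, 161, 156, 143, 129, 114, 104, 95, 93]), (np.float64(63.0), [92, 94, 101, 120, 140, 154, 159, 153, 140, 130, 131, 136, 144, 155])]
pile0 side [(np.float64(25.5), [90, 101, 117, 133, 139, 136, 130, 122, 116, 110, 106, 103]), (np.float64(24.5), [91, 107, 124, 139, 147, 142, 130, 119, 110, 103, 99, 98]), (np.float64(26.0), [90, 100, 115, 130, 139, 140, 133, 122, 112, 105, 100, 96])]
held end [(np.float64(73.0), [183, 183, 184, 184, 184, 184, 184, 174, 160, 143, 123, 105, 89, 76]), (np.float64(71.5), [184, 184, 183, 184, 184, 183, 178, 170, 158, 141, 127, 120, 122, 129]), (np.float64(72.5), [181, 183, 182, 182, 182, 182, 181, 171, 153, 136, 118, 102, 92, 87])]
held side [(np.float64(24.5), [127, 138, 154, 167, 171, 169, 161, 149, 135, 123, 116, 114]), (np.float64(23.0), [134, 122, 114, 109, 107, 108, 108, 108, 107, 105, 101, 94]), (np.float64(32.5), [183, 183, 182, 182, 181, 176, 165, 149, 133, 120, 110, 102])]
```

```bash
python3 -m crank '[0.5,0,-0.015,0.1,0, 0.5,0,0,0.1,0, 0.5,0,0,0.08,0, 0.5,0,0,0.04,0, 0.5,0,0,0,0, 0.5,0,0,0,0]' >/dev/null
python3 go.py 509.1 305.7 20.5 2.8416
python3 -m crank '[0.5,0,0,0.03,0, 0.5,0,0,0.02,0, 0.5,0,0,0,0, 0.5,0,0,0,0]'
python3 go.py 509.1 305.7 20.5 2.8416
```

```text
t 41.9 p [508.5 305.9  23.4] h 2.8417 gap 59.3 gf 30.0 F [ 0.3 -0.4 -1.3] q [-0.14  0.74 -0.74  1.8   0.65  0.85  0.08]
yaw 0.0 shift [-0.013 -0.001  0.057]
time_s: 42.25
eef_pos: [508.8, 306.3, 22.0]
tcp_rot: [0.001, 0.149, 0.989, 0.0]
force: [-2.0, -2.4, 10.2]
finger_gap: 59.3
gripper_force: 36.9
t 42.2 p [508.8 306.3  22. ] h 2.8418 gap 59.3 gf 36.9 F [-2.  -2.4 10.2] q [-0.14  0.75 -0.74  1.8   0.65  0.85  0.08]
yaw 0.0 shift [-0.008 -0.009  0.03 ]
```

```bash
python3 -m crank '[0.65,0,0,-0.01,0, 0.67,0,0,0,0, 0.7,0,0,0,0, 0.74,0,0,0,0, 0.78,0,0,0,0, 0.8,0,0,0,0, 0.8,0,0,0,0]'
python3 -m crank '[0.8,0,0,-0.1,0, 0.8,0,0,-0.2,0, 0.8,0,0,-0.4,0, 0.8,0,0,-0.5,0, 0.8,0,0,-0.6,0, 0.8,0,0,-0.6,0, 0.8,0,0,-0.6,0, 0.8,0,0,-0.3,0, 0.8,0,0,0,0]' >/dev/null
python3 -m crank '[0.8,0,-0.4,0,0, 0.8,0,-0.5,0,0, 0.8,0,-0.5,0,0, 0.8,0,-0.5,0,0, 0.8,0,-0.5,0,0, 0.8,0,-0.5,0,0, 0.8,0,-0.5,0,0, 0.8,0,-0.3,0,0, 0.8,0,0,0,0]'
python3 - <<'E'
from station import optics
import cv2,numpy as np
from cam import *
from rect import rect
s0=cv2.imread("pics/scene0.png")[:,:,::-1]
im={'s':optics.get_image("scene")["color"],'t':optics.get_image("top")["color"]}
for n in im: cv2.imwrite(f"pics/fin_{n}.png",im[n][:,:,::-1])
for c in 'st':
    for lo in (130,150,165):
        try: print(c,lo,rect(im[c],509,306,31,lo,c))
        except Exception as e: print(e)
h=2.8416-np.pi;L=np.array([np.cos(h),np.sin(h)]);N=np.array([-L[1],L[0]])
# vertical profile on near long side & end: spot ledges/tilt
for dr,oth,d,nm in((L,N,70,'end'),(-N,L,30,'side')):
  for o in(-25,0,25):
    c0=np.array([509,305.9])+d*dr+o*oth
    print(nm,o,[int(cv2.getRectSubPix(im['s'],(1,1),tuple(proj('s',(*c0,z)).tolist())).ravel()[0]) for z in range(0,40,2)])
E
```

```text
time_s: 42.95
eef_pos: [508.5, 305.9, 21.3]
tcp_rot: [-0.0, 0.149, 0.989, 0.0]
force: [-0.0, 1.2, 0.5]
finger_gap: 73.4
gripper_force: 0.0
time_s: 44.75
eef_pos: [452.8, 126.2, 185.0]
tcp_rot: [-0.001, 0.151, 0.989, -0.001]
force: [-1.0, 0.4, -0.1]
finger_gap: 73.3
gripper_force: 0.0
s 130 (np.int32(32), ((510.2203674316406, 301.8104248046875), (61.72787857055664, 142.86138916015625), 72.69781494140625), array([511.80386, 300.77573], dtype=float32))
s 150 (np.int32(14), ((508.6942443847656, 302.4608154296875), (58.510475158691406, 139.5705108642578), 72.66644287109375), array([510.64282, 301.79074], dtype=float32))
s 165 (np.int32(6), ((508.3267822265625, 303.08721923828125), (56.83528137207031, 138.52394104003906), 72.57428741455078), array([510.33942, 302.36658], dtype=float32))
t 130 (np.int32(0), ((639.2445678710938, -115.4697265625), (1094.72998046875, 1528.535888671875), 2.255918025970459), array([536.3247 , -74.45998], dtype=float32))
t 150 (np.int32(0), ((639.2607421875, -115.87994384765625), (1094.72998046875, 1530.172119140625), 2.2559192180633545), array([614.72833, -90.90893], dtype=float32))
t 165 (np.int32(0), ((639.2607421875, -115.87994384765625), (1094.72998046875, 1530.172119140625), 2.2559192180633545), array([616.6287 , -91.27031], dtype=float32))
end -25 [133, 100, 101, 102, 103, 103, 100, 99, 104, 108, 108, 108, 108, 114, 121, 145, 171, 176, 181, 183]
end 0 [116, 104, 104, 105, 106, 105, 102, 103, 104, 104, 105, 105, 105, 115, 125, 148, 168, 177, 184, 184]
end 25 [132, 138, 149, 143, 130, 128, 129, 130, 130, 127, 126, 135, 141, 137, 138, 153, 157, 148, 127, 96]
side -25 [100, 102, 103, 103, 102, 100, 101, 103, 101, 99, 99, 100, 108, 119, 143, 164, 178, 186, 185, 184]
side 0 [100, 101, 101, 99, 98, 98, 99, 102, 102, 100, 101, 103, 112, 122, 145, 170, 178, 184, 182, 181]
side 25 [99, 97, 93, 94, 98, 98, 97, 99, 100, 99, 100, 103, 110, 127, 146, 169, 181, 181, 181, 181]
```

```bash
python3 -c "
from station import manip; print(manip.hand_in())"
```

```text
the job is handed in; nothing more can be done
None
```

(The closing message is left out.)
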